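# Test an alarm box and shut its door

### The job

Pick up the pen-type tester and touch its metal tip lightly to the three brass contacts inside the open alarm box, one after the other: first the round one, then the square one, then the long bar. Put the tester back in its sloping rest the way it lay, tip end low, and push the box's door shut until it snaps fully home in its catch. Leave the tin, marker, tape dispenser and book where they are.

Things in the scene. Friction and masses are not known exactly. Their poses are not given: they have to be found in the camera images.
- probe: Pen tester, loose, 70 g: grey round handle 18 mm thick, 98 mm long; black tail cap 26 mm thick, 12 mm long; steel needle 5 mm thick with a 6 mm ball tip. Origin mid-handle on its axis, the place to grip; x axis points along the pen to the tip (tip 108 mm ahead, tail 55 mm behind). It starts in the rest, x sloping 0.55 rad below level; a gripper pointing straight down can take it across the handle.
- probe_tip (a point): Centre of the tester's ball tip (ball radius 3 mm), 108 mm ahead of the tester's origin along its x axis.
- rest: White rest, fixed: base 160 x 60 x 8 mm with two open V forks, 8 mm thick, 38 mm behind and 36 mm ahead of the grip along the sloping pen. The handle lies in the Vs; the tail cap bears on the back of the high rear fork and stops it sliding. Origin under the base, on the desk; x level, from the high end to the low (tip) end; z up.
- rest_grip (a point): Where the origin of the tester belongs when it lies in the rest: 82 mm above the desk, above the origin of the rest. Between the forks about 55 mm of handle is free for the fingers.
- rest_tip (a point): Where the tester's tip centre belongs when it lies in the rest (92 mm ahead of rest_grip along the rest's x and 56 mm lower).
- box: White steel alarm box, fixed, on its back, open face up: 180 mm (x) x 160 mm (y) x 48 mm high to the rim, walls 4 mm. Origin at the centre of its underside. A black board inside, 22 mm above the desk, carries the contacts; a grey battery 36 mm high lies along the +y wall. Door hinged on the +y rim; catch inside the middle of the -y wall.
- round_top (a point): Centre of the top of the round brass contact, a disc 24 mm in diameter, top 40 mm above the desk. All three contacts are sprung: they sink up to 4 mm at about 4 N. They stand at (-50,-35), (0,-5) and (50,-35) mm in the box's frame; which is at which place varies.
- square_top (a point): Centre of the top face of the square brass contact, 23 x 23 mm, top 40 mm above the desk, sprung like the others.
- bar_top (a point): Centre of the top face of the long bar contact, brass, 40 mm along its x (parallel to the box's x) and 9 mm wide, top 40 mm above the desk, sprung like the others.
- box_door (a joint): Door angle, rad: 0 shut flat on the rim, about 1.57 upright, up to 1.98 leaning back beyond the +y side. The hinge is stiff: it stays at any angle. Over the last 0.07 rad a sprung ball catch resists (some 3 N at the free edge), then snaps it home; home reads below 0.015.
- door_hinge (a point): Middle of the hinge line, 48 mm above the desk on the box's +y side; axes are the door's: x along the hinge; the door, 180 mm long (x), 160 mm wide and 5 mm thick, extends from here along its -y. z is normal to the door, up and outward when shut.
- door_edge (a point): Middle of the door's free edge on its outer face: 160 mm from the hinge along the door's -y, and 5 mm along its z.
- tin: Round steel tin, 84 mm in diameter, 14 mm high, loose bystander. Origin under its centre.
- marker: Marker pen, 130 mm long and 17 mm thick, white with a black cap, lying along its x, loose bystander. Origin under its middle.
- tape: Black tape dispenser, 120 x 50 x 75 mm, loose bystander. Origin under its centre.
- book: Small hardback book lying flat, 156 x 105 x 26 mm, loose bystander. Origin under its centre.
Things that resemble listed ones, but are neither listed nor needed, are in the scene too. What is meant by the rest is not turquoise, and is the larger of those in its own colour. Of the things like the probe, leave any that is orange; of the rest the smaller one is meant.

How it is judged:
On the way, in this order (a step that is already met when the one before it is completed fails the run):
1. The tester's tip touches the round contact (contact force between probe and round above 0.3 N and distance between probe_tip and round_top below 0.016 m), for 0.2 s.
2. The tester's tip touches the square contact (contact force between probe and square above 0.3 N and distance between probe_tip and square_top below 0.02 m), for 0.2 s.
3. The tester's tip touches the long bar contact (contact force between probe and bar above 0.3 N and distance between probe_tip and bar_top below 0.024 m), for 0.2 s.
At the end, for the whole second after the job is handed in: The door is home in its catch (below 0.015 rad) and the tester lies at rest in its rest the way it lay at first, its origin and its tip each within 20 mm of their places there (value of joint box_door below 0.015 rad and distance between probe and rest_grip below 0.02 m and distance between probe_tip and rest_tip below 0.02 m and linear speed of probe below 0.02 m/s); the robot touches nothing.
It fails at once if The tester is pressed onto a contact or the box with more than 20 N (contact force between probe and round above 20 N or contact force between probe and square above 20 N or contact force between probe and bar above 20 N or contact force between probe and box above 20 N).
It fails at once if The tin, marker, tape dispenser or book is shifted by more than 30 mm (distance of any of tin, marker, tape, book from where it was at the start of the episode above 0.03 m).
It also fails if it takes over 72 s, if anything falls off the work surface, if the arm or the gripper's body presses on something with over 40 N, if the wrist force passes 120 N, or if a joint passes its speed limit or range.

### The arm

A 7-joint arm with a two-finger parallel gripper is mounted at the origin on the work surface. World frame = base frame: x ahead of the robot, y to its left, z up, the work surface at z = 0. Lengths are in m, angles in rad, forces in N, time in s.
With the tool pointing down it reaches from about 0.4 to 0.85 m from the base axis. Payload 4.5 kg.
Tool frame: the origin (TCP) lies midway between the tips of the shut fingers; the grasp point (between the pads) lies 19 mm behind it; z points along the fingers, y is the line along which they close (so a half turn about z gives the same grasp; the last joint's range is limited). The gripper opens to 88 mm and grips with 3 to 60 N. Pads are 18 mm wide; open, the fingers measure 123 mm over their backs; the gripper's body (75 mm by 187 mm) begins 45 mm behind the grasp point.
Start: joints at [1.215, 0.689, -0.195, 1.565, 0.157, 0.902, -0.215], TCP at [0.238, -0.578, 0.239] pointing down, gripper open.
Joint ranges: [-3.01, 3.01], [-0.46, 2.08], [-1.47, 1.51], [0.13, 2.56], [-1, 4.14], [0.04, 2.09], [-2.66, 2.66]. Speed limits (rad/s): [2.57, 2.57, 3.14, 3.14, 3.14, 3.14, 3.14].

### API

Orientations are given as a unit quaternion [x, y, z, w].
In Python, from plant import r gives the robot as it stands.
- The arm moves only by the tool move_arm, never from a script. Its argument "targets" is a list that holds one entry, the list of rows, each a list of 7 numbers: the opening, from 0 (shut) to 1 (fully open), then the shift along the tool's x, y, z in mm, then the turn, a rotation vector about the tool's x, y, z in degrees. In form: [[[claw, dx, dy, dz, ax, ay, az], ...]]. A call has 1 to 10 rows; each row is the pose to reach, as a shift and turn from the pose commanded when the call began, along the tool's axes at that moment; what a row does not reach only later rows make up. A row lasts 1/8 s, in which the tool goes at most 62.5 mm and 10.7 degrees, less where a joint would pass 70% of its speed; a pose out of reach is approached as far as the arm can. A call with a gripper value outside its range is refused whole. The fingers move at their own pace and stop on an object; "newtons" is the grip in N (left out, the last holds). Time passes only in rows, so rows that repeat a pose let the fingers close. It gives the time, the measured TCP pose, the force, the opening and the grip force at its end, in the units of the state.
- r.get_state(): the state, without advancing time (a new reading comes with each control period).
- r.snapshot(name): name is "scene" or "top" or "wrist"; returns the picture (420x560x3 uint8, red, green, blue); there is no depth.
- r.camera_info(name): a dict with "fx", "fy", "cx", "cy" (pixels), "R" (3x3) and "t" (3): a world point X has camera coordinates R X + t. Camera axes: x right, y down, z forward; pixel columns grow to the right and rows downward; lengths in m; the calibration is good to about 2 mm. A picture is of the moment at which its call begins: read the wrist's pose just before it. camera_info takes no time and is no camera call; for the wrist camera it gives the pose at the moment of the call.
- r.finish_job(): hands the job in; it is judged then, once.
The state is a dict: "clock": time; "q": joint angles; "qd": joint speeds; "joint_torque": joint torques, N m; "tool_pos": TCP position; "eef_rot": TCP orientation; "contact_force": force on the tool from outside, world axes, zero at the start; "moment": the same for the moment, N m; "opening": opening from 0.0 (shut) to 1.0 (fully open); "finger_force": force on a finger pad.
Only numpy, scipy, OpenCV 4.12 (cv2) and the standard library are available. Lean on these libraries where they do the work, as an engineer would, in place of code of your own. Each camera call takes 0.05 s, during which the arm holds its last target. There are 200 camera calls.

## Working session

There is one attempt and no reset: what is moved stays moved. The work goes in short steps, Python scripts to look and compute and a tool call to move; the robot and the scene stay as the last step left them, time stands still between calls to the robot, and variables do not carry over. Pictures are saved under pics/ and viewed, at most 12 in all, crops included, and the job is handed in when it is done.

Besides the shell and the picture viewer there is one more tool, called after "Call:" by a JSON object that holds its "api" and its "payload", one argument or row to a line. move_arm: Moves the arm, as the interface text tells. Its arguments: {"type":"object","properties":{"targets":{"type":"array","items":{"type":"array","items":{"type":"array","items":{"type":"number"}}}},"newtons":{"type":"number"}},"required":["targets"]}

```bash
mkdir -p pics; ls
python3 - <<'E'
from plant import r
import cv2,numpy as np
for n in("scene","top"):
    im=r.snapshot(n); cv2.imwrite(f"pics/{n}0.png",im[:,:,::-1])
    c=r.camera_info(n); print(n,c['fx'],c['cx'],c['cy'],np.round(c['R'],3).tolist(),np.round(c['t'],3), np.round(-c['R'].T@c['t'],3))
s=r.get_state();print(s)
E
```

```text
pics
scene 489.58800639717026 275.83866181291575 204.7632792560415 [[0.424, 0.906, -0.012], [0.602, -0.291, -0.744], [-0.677, 0.308, -0.668]] [-0.159 -0.291  1.663] [ 1.368 -0.453  0.893]
top 433.57399591269376 278.182537440118 209.19826437977784 [[-0.011, -1.0, 0.001], [-0.997, 0.011, -0.072], [0.072, -0.002, -0.997]] [-0.065  0.553  1.396] [ 0.45  -0.068  1.432]
{'clock': 0.1, 'q': array([ 1.21482669,  0.68987845, -0.19449496,  1.56620625,  0.15733266,
        0.90251001, -0.21510088]), 'qd': array([ 6.87351630e-04, -6.49605770e-04, -2.16347008e-03, -2.06901874e-03,
       -1.36795846e-03, -3.55097239e-05,  1.55895551e-03]), 'joint_torque': array([-3.70444628e-03, -5.28500354e+01, -1.27157819e+00, -1.53836364e+01,
       -5.24811528e-02,  2.01741364e-03,  2.48946702e-05]), 'tool_pos': array([ 0.23721469, -0.57763871,  0.23801213]), 'eef_rot': array([ 9.81062677e-01,  1.93688865e-01, -2.34141422e-04, -7.70308581e-04]), 'contact_force': array([-0.35349417, -0.42205288, -0.10211786]), 'moment': array([-0.01625827, -0.00581792, -0.01345016]), 'finger_force': 0.0, 'opening': 0.9941834452082585}
```

View pics/scene0.png

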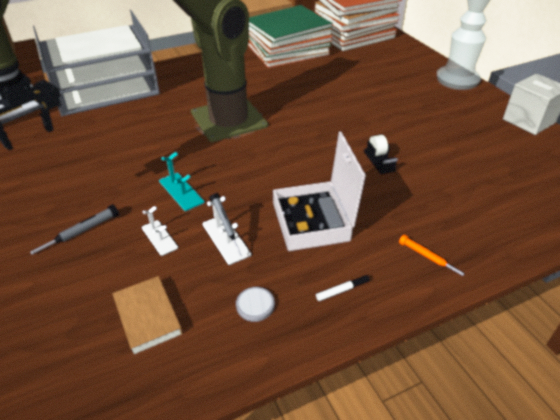

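View pics/top0.png

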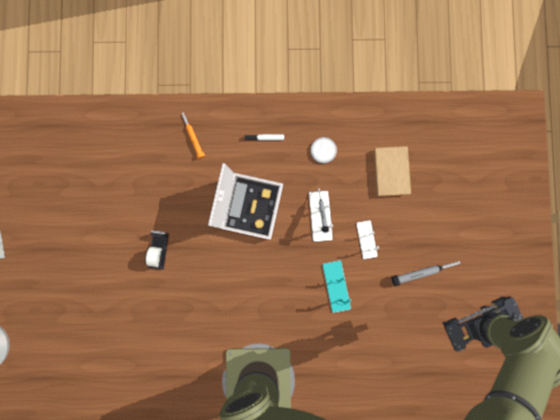

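Top picture, testers: the orange one (195,138) is excluded. A grey one lies on the desk at (425,273), about 70 px long. A shorter grey one lies in a white rest at (322,213). Rests: turquoise (337,286), small white (367,240), large white (320,215). The shorter grey tester in the larger white rest fits the description, so I'll confirm it in a crop together with the contacts.

Run:
```python
import cv2,numpy as np
t=cv2.imread("pics/top0.png")[155:255,200:390]
cv2.imwrite("pics/crop1.png",cv2.resize(t,None,fx=4,fy=4,interpolation=cv2.INTER_CUBIC))
```

```text
(no output)
```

View pics/crop1.png

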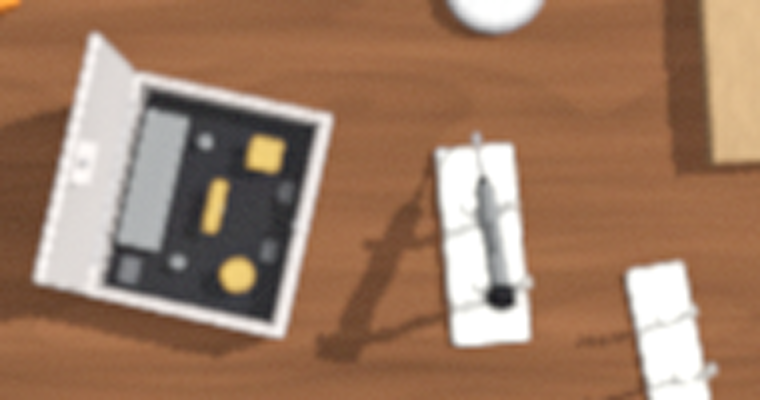

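```bash
cat > h.py <<'E'
import cv2,numpy as np
def ray(c,px,z):
    px=np.atleast_2d(px).astype(float)
    d=np.c_[(px[:,0]-c['cx'])/c['fx'],(px[:,1]-c['cy'])/c['fy'],np.ones(len(px))]@c['R']
    o=-c['R'].T@c['t']
    return o+d*((z-o[2])/d[:,2])[:,None]
def proj(c,X):
    p=np.atleast_2d(X)@c['R'].T+c['t']
    return np.c_[c['fx']*p[:,0]/p[:,2]+c['cx'],c['fy']*p[:,1]/p[:,2]+c['cy']]
def cnts(m,amin):
    cs,_=cv2.findContours(m.astype(np.uint8),cv2.RETR_EXTERNAL,cv2.CHAIN_APPROX_NONE)
    return [c for c in cs if cv2.contourArea(c)>amin]
E
python3 - <<'E'
from h import *
from plant import r
c=r.camera_info("top")
im=cv2.imread("pics/top0.png");hsv=cv2.cvtColor(im,cv2.COLOR_BGR2HSV)
b=np.zeros(im.shape[:2],bool);b[165:245,225:285]=1
m=cv2.inRange(hsv,(15,110,120),(35,255,255))*b
for k in cnts(m,8):
    M=cv2.moments(m*0+cv2.drawContours(np.zeros_like(m),[k],-1,1,-1),True);p=(M['m10']/M['m00'],M['m01']/M['m00']);print('brass',np.round(p,1),M['m00'],np.round(ray(c,p,.04),4)[0])
w=cv2.inRange(hsv,(0,0,185),(180,45,255));b[:]=0;b[185:250,300:345]=1
k=max(cnts(w*b,50),key=cv2.contourArea);h=cv2.convexHull(k)[:,0,:]
W=ray(c,h,.008)[:,:2];R=cv2.minAreaRect((W*1000).astype(np.float32));print('rest',R)
print(np.round(cv2.boxPoints(R)))
for n,p,z in(('tip',(200+477/4,155+138/4),.026),('cap',(200+500/4,155+296/4),.082+.05*.52)):print(n,np.round(ray(c,p,z),4))
E
```

```text
brass [258.8 223.3] 66.0 [ 0.506  -0.0081  0.04  ]
brass [253.1 206.1] 58.0 [0.5614 0.0098 0.04  ]
brass [265.9 193.1] 74.0 [ 0.603  -0.0315  0.04  ]
rest ((533.1473999023438, -211.05276489257812), (170.67369079589844, 66.66353607177734), 4.258462905883789)
[[ 446. -184.]
 [ 451. -251.]
 [ 621. -238.]
 [ 616. -171.]]
tip [[ 0.6146 -0.2054  0.026 ]]
cap [[ 0.4836 -0.2128  0.108 ]]
```

```bash
cat >> h.py <<'E'
from scipy.spatial.transform import Rotation as Ro
def delta(s,pos,yaw,tilt=0):
    """shift mm / turn deg in tool axes to TCP pos, tool down with tool x at yaw deg (tilt about tool y)"""
    R=Ro.from_quat(s['eef_rot']); T=Ro.from_euler('z',yaw,degrees=True)*Ro.from_euler('x',180,degrees=True)*Ro.from_euler('y',tilt,degrees=True)
    return np.round(R.inv().apply(np.array(pos)-s['tool_pos'])*1000,1),np.round((R.inv()*T).as_rotvec(degrees=True),2)
E
python3 - <<'E'
from h import *
from plant import r
s=r.get_state();print(delta(s,(.50,-.21,.25),4))
c=r.camera_info('wrist');R=Ro.from_quat(s['eef_rot']);print('cam in tool',R.inv().apply(-c['R'].T@c['t']-s['tool_pos']),c['fx'],R.inv().apply(c['R'][2]))
c=r.camera_info('top')
# door: top edge corners px, intersect at candidate angles
x=np.array([.972,-.235,0]);y=np.array([.235,.972,0]);o=np.array([.5627,.0142,0]);H=o+.08*y+[0,0,.048]
print([(200+p[0]/4,155+p[1]/4) for p in((95,33),(37,283))])
for th in np.arange(1.2,2,.1):
    e=H+.16*(-y*np.cos(th)+np.array([0,0,1])*np.sin(th));print(round(th,1),np.round(proj(c,[e+.09*x,e-.09*x]),1).tolist())
E
```

```text
(array([ 382.8, -240.2,  -11.7]), array([-0.09,  0.02, 18.34]))
cam in tool [ 8.35273892e-02 -8.21925928e-05 -1.47131393e-01] 369.53016642657747 [-3.14243703e-01  2.37649110e-04  9.49342319e-01]
[(223.75, 163.25), (209.25, 225.75)]
1.2 [[248.2, 169.2], [233.7, 230.3]]
1.3 [[242.9, 167.8], [228.3, 229.1]]
1.4 [[237.5, 166.4], [222.8, 227.8]]
1.5 [[232.1, 165.0], [217.3, 226.5]]
1.6 [[226.6, 163.7], [211.7, 225.2]]
1.7 [[221.2, 162.6], [206.3, 224.0]]
1.8 [[216.0, 161.5], [201.1, 222.8]]
1.9 [[211.0, 160.6], [196.1, 221.6]]
```

Call:
{"api": "move_arm", "payload": {
  "targets": [
    [[1,383,-240,-12,0,0,18.3],[1,383,-240,-12,0,0,18.3],[1,383,-240,-12,0,0,18.3],[1,383,-240,-12,0,0,18.3],[1,383,-240,-12,0,0,18.3],[1,383,-240,-12,0,0,18.3],[1,383,-240,-12,0,0,18.3],[1,383,-240,-12,0,0,18.3],[1,383,-240,-12,0,0,18.3],[1,383,-240,-12,0,0,18.3]]
  ]
}}

```text
clock: 1.35
tool_pos: [0.499, -0.2128, 0.2505]
eef_rot: [0.999, 0.034, -0.001, 0.001]
contact_force: [0.4, -0.9, 0.0]
opening: 1.0
finger_force: 0.0
```

Run:
```python
from h import *
from plant import r
import pickle
s=r.get_state();c=r.camera_info('wrist');im=r.snapshot('wrist')
pickle.dump((s,c),open('w1.pkl','wb'))
cv2.imwrite('pics/w1.png',im[:,:,::-1]);print(s['tool_pos'],s['eef_rot'],s['clock'])
```

```text
[ 0.49903769 -0.21281077  0.25049115] [ 9.99437554e-01  3.35193845e-02 -8.08237238e-04  6.10851706e-04] 1.35
```

View pics/w1.png

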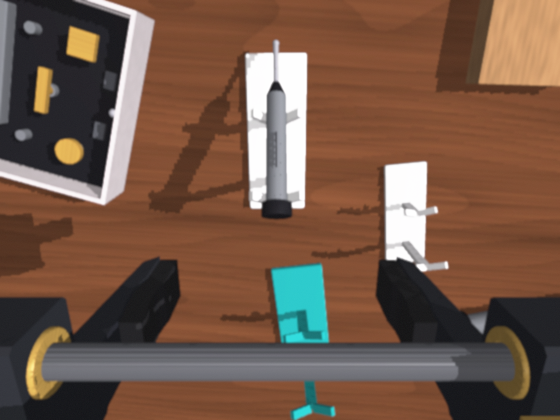

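Wrist view: the tester's tip is at (276,42) and its cap at (277,210). The rest's base corners are (246,54), (306,53), (250,208) and (305,208). Round is at (69,152), square at (83,45), bar at (44,90).

Run:
```python
from h import *
import pickle
s,c=pickle.load(open('w1.pkl','rb'))
im=cv2.imread("pics/w1.png");hsv=cv2.cvtColor(im,cv2.COLOR_BGR2HSV)
m=cv2.inRange(hsv,(15,110,120),(35,255,255));m[180:]=0;m[:,200:]=0
for k in cnts(m,100):
    M=cv2.moments(k);p=(M['m10']/M['m00'],M['m01']/M['m00']);print('brass',np.round(p,1),cv2.contourArea(k),np.round(ray(c,p,.04),4)[0])
print('tip',ray(c,(276,43),.026).round(4),'base',ray(c,[(246,53),(306,53),(249,209),(305.5,209)],.008).round(4).tolist())
g=cv2.inRange(hsv,(0,0,60),(180,70,165))  # grey handle
for v in (100,130,160,185):
    row=np.where((g[v,255:298]>0))[0]+255; print(v,row.min(),row.max())
```

```text
brass [ 68.5 150.6] 556.0 [ 0.5067 -0.0086  0.04  ]
brass [42.5 89.6] 611.5 [0.5621 0.009  0.04  ]
brass [82. 44.] 820.5 [ 0.6036 -0.0312  0.04  ]
tip [[ 0.6172 -0.2032  0.026 ]] base [[0.608, -0.1744, 0.008], [0.6119, -0.2328, 0.008], [0.4473, -0.1841, 0.008], [0.4515, -0.2469, 0.008]]
100 267 278
130 267 277
160 267 285
185 266 285
```

Run:
```python
from h import *
from plant import r
s=r.get_state()
for z in(.15,.063):print(delta(s,(.528,-.2098,z),4.2))
```

```text
(array([ 29.2,  -1.3, 100.5]), array([ 0.06,  0.08, -0.39]))
(array([ 29.3,  -1.4, 187.5]), array([ 0.06,  0.08, -0.39]))
```

Call:
{"api": "move_arm", "payload": {
  "targets": [
    [[1,29,-1.3,60,0,0,-0.4],[1,29,-1.3,100,0,0,-0.4],[1,29,-1.3,140,0,0,-0.4],[1,29,-1.3,170,0,0,-0.4],[1,29,-1.3,187,0,0,-0.4],[1,29,-1.3,187,0,0,-0.4],[1,29,-1.3,187,0,0,-0.4]]
  ]
}}

```text
clock: 2.28
tool_pos: [0.53, -0.208, 0.0648]
eef_rot: [0.999, 0.038, 0.001, 0.0]
contact_force: [-0.4, 0.4, -0.2]
opening: 1.003
finger_force: 0.0
```

Call:
{"api": "move_arm", "payload": {
  "newtons": 45,
  "targets": [
    [[1,-1.5,1.5,1.5,0,0,0],[0.1,-1.5,1.5,1.5,0,0,0],[0.1,-1.5,1.5,1.5,0,0,0],[0.1,-1.5,1.5,1.5,0,0,0],[0.1,-1.5,1.5,1.5,0,0,0],[0.1,-1.5,1.5,1.5,0,0,0],[0.1,-1.5,1.5,1.5,0,0,0],[0.1,-1.5,1.5,1.5,0,0,0]]
  ]
}}

```text
clock: 3.28
tool_pos: [0.528, -0.2089, 0.0622]
eef_rot: [0.999, 0.039, -0.0, 0.0]
contact_force: [-0.7, -0.8, 0.5]
opening: 0.229
finger_force: 0.0
```

Call:
{"api": "move_arm", "payload": {
  "newtons": 45,
  "targets": [
    [[0,0,0,0,0,0,0],[0,0,0,0,0,0,0],[0,0,0,0,0,0,0],[0,0,0,0,0,0,0]]
  ]
}}

```text
clock: 3.78
tool_pos: [0.5283, -0.2095, 0.0623]
eef_rot: [0.999, 0.038, 0.0, 0.0]
contact_force: [0.9, -3.0, 0.4]
opening: 0.187
finger_force: 45.0
```

Call:
{"api": "move_arm", "payload": {
  "targets": [
    [[0,0,0,-15,0,0,0],[0,0,0,-40,0,0,0],[0,0,0,-80,0,0,0],[0,0,0,-120,0,0,0],[0,0,0,-130,0,0,0],[0,0,0,-130,0,0,0],[0,0,0,-130,0,0,0]]
  ]
}}

```text
clock: 4.65
tool_pos: [0.527, -0.2083, 0.191]
eef_rot: [0.999, 0.039, -0.001, -0.001]
contact_force: [0.1, 0.1, -0.7]
opening: 0.186
finger_force: 45.0
```

Run:
```python
from h import *
from plant import r
import pickle
s=r.get_state();c=r.camera_info('wrist');im=r.snapshot('wrist');pickle.dump((s,c),open('w2.pkl','wb'))
cv2.imwrite('pics/w2.png',im[:,:,::-1])
sc=r.snapshot('scene');cv2.imwrite('pics/s2.png',sc[:,:,::-1])
R=Ro.from_quat(s['eef_rot'])
tip=s['tool_pos']+R.apply([.092,0,-.019+.0565]);print('tip pred',tip,proj(c,tip),proj(r.camera_info('scene'),tip))
crop=cv2.resize(im[:,:,::-1][0:260,180:380],None,fx=2,fy=2)
p=proj(r.camera_info('scene'),tip)[0].astype(int)
c2=cv2.resize(sc[:,:,::-1][max(p[1]-80,0):p[1]+50,p[0]-50:p[0]+50],None,fx=4,fy=4);print(p[0]-50,max(p[1]-80,0))
cv2.imwrite('pics/c2.png',np.hstack([crop,c2]))
```

```text
tip pred [ 0.6186328  -0.20109437  0.15322924] [[278.68745404  64.10450338]] [[239.20049231 216.3604761 ]]
189 136
```

View pics/c2.png

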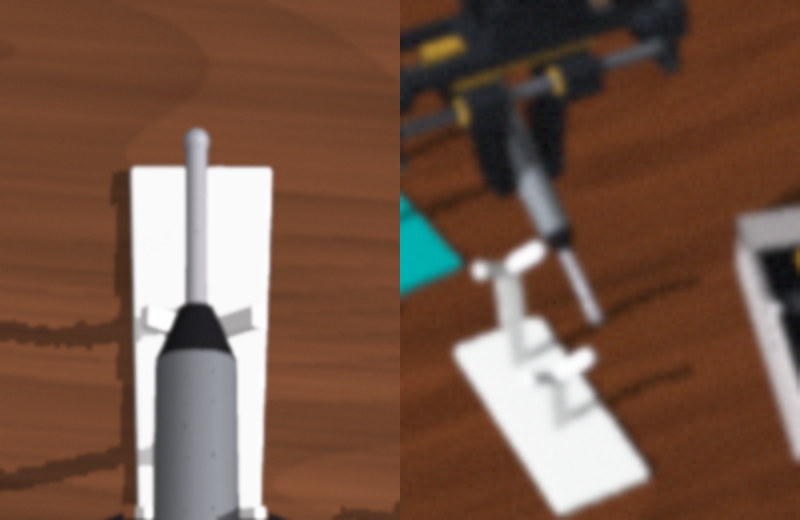

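Run:
```python
from h import *
from plant import r
import pickle
s,c=pickle.load(open('w2.pkl','rb'));d=r.camera_info('scene')
P=lambda c:np.array([[c['fx'],0,c['cx']],[0,c['fy'],c['cy']],[0,0,1]])@np.c_[c['R'],c['t']]
X=cv2.triangulatePoints(P(c),P(d),np.array([[278.5],[69.5]]),np.array([[238.5],[216.]]));X=(X[:3]/X[3]).ravel()
R=Ro.from_quat(s['eef_rot']);print(X,'tip in tool mm',R.inv().apply(X-s['tool_pos'])*1000,proj(c,X),proj(d,X))
```

```text
[ 0.61618422 -0.20157832  0.15247561] tip in tool mm [89.52321311  0.29322192 38.25979228] [[279.3018994   69.80957102]] [[238.60446417 215.98944041]]
```

```bash
cat >> h.py <<'E'
TIP=np.array([.0895,.0003,.0382]); CON=dict(round=(.5064,-.0084),square=(.6033,-.0313),bar=(.5618,.0094))
def tipdelta(s,name,ztip,yaw=60):
    T=Ro.from_euler('z',yaw,degrees=True)*Ro.from_euler('x',180,degrees=True)
    p=np.array([*CON[name],ztip])-T.apply(TIP); R=Ro.from_quat(s['eef_rot'])
    print(name,ztip,'tip now',np.round(s['tool_pos']+R.apply(TIP),4),'F',np.round(s['contact_force'],2),delta(s,p,yaw))
E
python3 - <<'E'
from h import *
from plant import r
s=r.get_state();tipdelta(s,'round',.080)
E
```

```text
round 0.08 tip now [ 0.6163 -0.2018  0.1524] F [ 0.62  0.31 -0.35] (array([ -55.8, -127.3,   73. ]), array([ -0.14,   0.11, -55.55]))
```

Call:
{"api": "move_arm", "payload": {
  "targets": [
    [[0,-56,-127,0,0,0,-55.5],[0,-56,-127,0,0,0,-55.5],[0,-56,-127,0,0,0,-55.5],[0,-56,-127,0,0,0,-55.5],[0,-56,-127,0,0,0,-55.5],[0,-56,-127,30,0,0,-55.5],[0,-56,-127,60,0,0,-55.5],[0,-56,-127,73,0,0,-55.5],[0,-56,-127,73,0,0,-55.5],[0,-56,-127,73,0,0,-55.5]]
  ]
}}

```text
clock: 6.0
tool_pos: [0.4629, -0.0866, 0.1198]
eef_rot: [0.866, 0.5, 0.0, 0.0]
contact_force: [0.3, -0.0, -0.1]
opening: 0.183
finger_force: 45.0
```

Run:
```python
from h import *
from plant import r
s=r.get_state();tipdelta(s,'round',.048);tipdelta(s,'round',.0415)
c=r.camera_info('wrist');im=r.snapshot('wrist')[:,:,::-1];cv2.imwrite('pics/w3.png',im);R=Ro.from_quat(s['eef_rot'])
print(proj(c,[s['tool_pos']+R.apply(TIP),[*CON['round'],.04]]))
```

```text
round 0.048 tip now [ 0.508  -0.0093  0.0816] F [ 0.33 -0.04 -0.15] (array([-0. , -1.7, 33.6]), array([ 0.06, -0.02, -0.06]))
round 0.0415 tip now [ 0.508  -0.0093  0.0816] F [ 0.33 -0.04 -0.15] (array([-0. , -1.7, 40.1]), array([ 0.06, -0.02, -0.06]))
[[276.29347456  69.40017668]
 [273.19552137  72.08400248]]
```

View pics/w3.png

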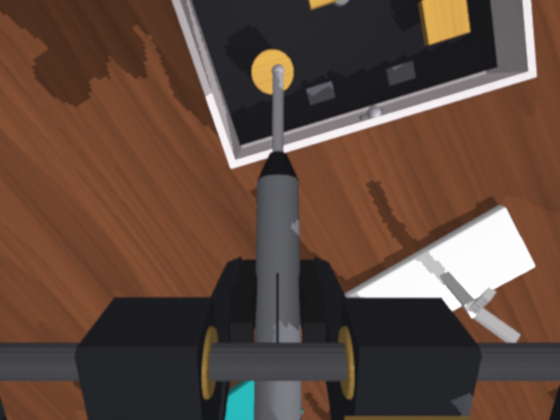

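Wrist view: the ball tip (278,70) hangs over the round contact (272,72), the grip unchanged. Descending.

Call:
{"api": "move_arm", "payload": {
  "targets": [
    [[0,0,-1.7,15,0,0,0],[0,0,-1.7,28,0,0,0],[0,0,-1.7,34,0,0,0],[0,0,-1.7,37,0,0,0],[0,0,-1.7,38.5,0,0,0],[0,0,-1.7,39.5,0,0,0],[0,0,-1.7,39.5,0,0,0]]
  ]
}}

```text
clock: 6.92
tool_pos: [0.461, -0.0858, 0.0798]
eef_rot: [0.866, 0.499, 0.0, 0.0]
contact_force: [0.1, 0.0, 0.1]
opening: 0.187
finger_force: 45.0
```

Run:
```python
from h import *
from plant import r
s=r.get_state();tipdelta(s,'round',.0415)
```

```text
round 0.0415 tip now [ 0.5061 -0.0084  0.0416] F [0.11 0.05 0.14] (array([0.2, 0.3, 0.1]), array([ 0.02, -0.01, -0.07]))
```

Call:
{"api": "move_arm", "payload": {
  "targets": [
    [[0,0,0,1.0,0,0,0],[0,0,0,1.5,0,0,0],[0,0,0,1.5,0,0,0],[0,0,0,1.5,0,0,0]]
  ]
}}

```text
clock: 7.42
tool_pos: [0.461, -0.0858, 0.0782]
eef_rot: [0.866, 0.499, 0.0, 0.0]
contact_force: [0.2, -0.9, 1.0]
opening: 0.183
finger_force: 45.0
```

Call:
{"api": "move_arm", "payload": {
  "targets": [
    [[0,0,0,1.0,0,0,0],[0,0,0,1.5,0,0,0],[0,0,0,1.5,0,0,0],[0,0,0,1.5,0,0,0],[0,0,0,1.5,0,0,0]]
  ]
}}

```text
clock: 8.05
tool_pos: [0.4609, -0.0857, 0.0767]
eef_rot: [0.866, 0.5, -0.0, 0.0]
contact_force: [-0.7, -1.1, 0.0]
opening: 0.189
finger_force: 45.0
```

Run:
```python
from h import *
from plant import r
F=[]
for i in range(6):
    im=r.snapshot('wrist');s=r.get_state();F.append(s['contact_force'])
print(np.round(F,2));c=r.camera_info('wrist');R=Ro.from_quat(s['eef_rot']);t=s['tool_pos']+R.apply(TIP)
print(t,proj(c,[t,[*CON['round'],.04]]))
cv2.imwrite('pics/w4.png',cv2.resize(im[:,:,::-1][30:130,200:350],None,fx=4,fy=4))
```

```text
[[-0.73 -0.81  1.04]
 [-0.41 -1.36  0.61]
 [ 0.16 -0.43  0.6 ]
 [-0.08 -1.19  1.64]
 [-0.39 -0.44  0.34]
 [ 0.45  0.41 -0.12]]
[ 0.50600838 -0.00844121  0.0385108 ] [[276.27218534  69.35989267]
 [276.94622309  68.71677506]]
```

View pics/w4.png

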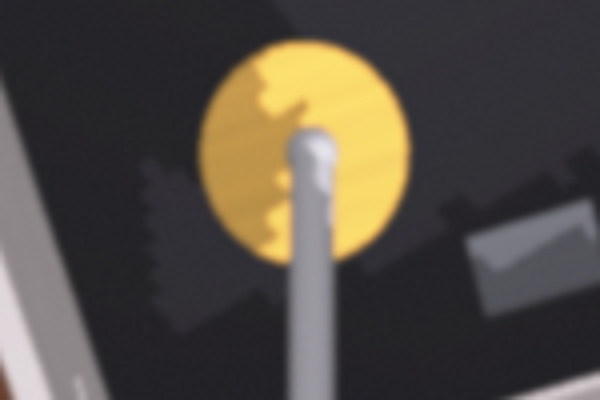

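Call:
{"api": "move_arm", "payload": {
  "targets": [
    [[0,0,0,1.0,0,0,0],[0,0,0,2,0,0,0],[0,0,0,2,0,0,0],[0,0,0,2,0,0,0]]
  ]
}}

```text
clock: 8.85
tool_pos: [0.4609, -0.0858, 0.0747]
eef_rot: [0.866, 0.5, -0.0, 0.0]
contact_force: [-0.5, -0.4, 1.6]
opening: 0.186
finger_force: 45.0
```

```bash
cat > f.py <<'E'
from h import *
from plant import r
F=[]
for i in range(8):
    r.snapshot('wrist');s=r.get_state();F.append(np.r_[s['contact_force'],s['moment']])
print(np.round(np.mean(F,0),2),s['tool_pos'],s['clock'])
E
python3 f.py
```

```text
[-0.46 -1.09  1.17 -0.13  0.02 -0.  ] [ 0.46091367 -0.08576783  0.07472793] 9.25
```

Contact is confirmed: about 1.2 N upward, with a matching moment. Lifting and going to the square.

Run:
```python
from h import *
from plant import r
s=r.get_state();tipdelta(s,'square',.070);tipdelta(s,'square',.042)
```

```text
square 0.07 tip now [ 0.506  -0.0085  0.0365] F [-0.12 -1.07  0.93] (array([ 29. ,  95.7, -33.5]), array([ 0.  ,  0.01, -0.07]))
square 0.042 tip now [ 0.506  -0.0085  0.0365] F [-0.12 -1.07  0.93] (array([29. , 95.7, -5.5]), array([ 0.  ,  0.01, -0.07]))
```

Call:
{"api": "move_arm", "payload": {
  "targets": [
    [[0,0,0,-20,0,0,0],[0,0,0,-33,0,0,0],[0,15,48,-33,0,0,0],[0,29,95.5,-33,0,0,0],[0,29,95.5,-33,0,0,0],[0,29,95.5,-33,0,0,0]]
  ]
}}

```text
clock: 10.0
tool_pos: [0.5569, -0.1082, 0.1074]
eef_rot: [0.866, 0.5, -0.001, -0.001]
contact_force: [-0.4, 0.3, -0.6]
opening: 0.186
finger_force: 45.0
```

```bash
python3 - <<'E'
from h import *
from plant import r
s=r.get_state();tipdelta(s,'square',.042);tipdelta(s,'square',.0365)
c=r.camera_info('wrist');im=r.snapshot('wrist')[:,:,::-1];R=Ro.from_quat(s['eef_rot'])
print(proj(c,[s['tool_pos']+R.apply(TIP),[*CON['square'],.04]]))
# tip ball: topmost needle pixel on column ~278: print grey run
print(im[55:80,278].tolist()[::2])
E
python3 f.py
```

```text
square 0.042 tip now [ 0.602  -0.0309  0.0691] F [-0.36  0.34 -0.59] (array([ 0.3,  1.4, 27.2]), array([-0.1 ,  0.04, -0.06]))
square 0.0365 tip now [ 0.602  -0.0309  0.0691] F [-0.36  0.34 -0.59] (array([ 0.3,  1.4, 32.7]), array([-0.1 ,  0.04, -0.06]))
[[276.28600074  69.34254051]
 [278.97131157  70.55442039]]
[[132, 243, 255], [131, 243, 255], [132, 244, 255], [130, 243, 255], [137, 230, 253], [193, 192, 205], [233, 226, 228], [246, 242, 243], [240, 234, 235], [230, 224, 225], [229, 222, 224], [218, 208, 210], [209, 198, 201]]
[ 0.24  0.17 -0.4  -0.02 -0.04 -0.  ] [ 0.55790138 -0.10836837  0.10778531] 10.45
```

Call:
{"api": "move_arm", "payload": {
  "targets": [
    [[0,0,0.5,15,0,0,0],[0,0,0.5,25,0,0,0],[0,0,0.5,28,0,0,0],[0,0,0.5,30,0,0,0],[0,0,0.5,32,0,0,0],[0,0,0.5,33,0,0,0],[0,0,0.5,33,0,0,0],[0,0,0.5,33,0,0,0],[0,0,0.5,33,0,0,0]]
  ]
}}

```text
clock: 11.58
tool_pos: [0.5587, -0.1088, 0.0749]
eef_rot: [0.866, 0.499, 0.0, 0.0]
contact_force: [-0.9, -1.3, 1.0]
opening: 0.186
finger_force: 45.0
```

```bash
python3 f.py
python3 - <<'E'
from h import *
from plant import r
s=r.get_state();tipdelta(s,'bar',.070);tipdelta(s,'square',.0355)
E
```

```text
[-0.38 -1.09  1.39 -0.15 -0.01 -0.02] [ 0.55863766 -0.10874143  0.07474056] 11.975
bar 0.07 tip now [ 0.6037 -0.0314  0.0365] F [ 0.44 -1.41  0.66] (array([ 14.3, -56.6, -33.5]), array([ 0.01, -0.  , -0.07]))
square 0.0355 tip now [ 0.6037 -0.0314  0.0365] F [ 0.44 -1.41  0.66] (array([-0.1, -0.3,  1. ]), array([ 0.01, -0.  , -0.07]))
```

Square is touched, about 1.8 N net. Now the bar.

Call:
{"api": "move_arm", "payload": {
  "targets": [
    [[0,0,0,-20,0,0,0],[0,0,0,-33,0,0,0],[0,14,-56.5,-33,0,0,0],[0,14,-56.5,-33,0,0,0],[0,14,-56.5,-33,0,0,0],[0,14,-56.5,-33,0,0,0]]
  ]
}}

```text
clock: 12.72
tool_pos: [0.5178, -0.0691, 0.1078]
eef_rot: [0.867, 0.499, 0.001, 0.001]
contact_force: [-0.2, -0.5, -0.9]
opening: 0.185
finger_force: 45.0
```

Run:
```python
from h import *
from plant import r
s=r.get_state();tipdelta(s,'bar',.0365)
```

```text
bar 0.0365 tip now [0.563  0.0081 0.0696] F [-0.19 -0.48 -0.86] (array([ 0.5, -1.5, 33. ]), array([ 0.09, -0.02, -0.14]))
```

Call:
{"api": "move_arm", "payload": {
  "targets": [
    [[0,0.3,-1,15,0,0,0],[0,0.3,-1,25,0,0,0],[0,0.3,-1,28,0,0,0],[0,0.3,-1,30,0,0,0],[0,0.3,-1,32,0,0,0],[0,0.3,-1,33,0,0,0],[0,0.3,-1,33,0,0,0],[0,0.3,-1,33,0,0,0],[0,0.3,-1,33,0,0,0]]
  ]
}}

```text
clock: 13.85
tool_pos: [0.5161, -0.0677, 0.0749]
eef_rot: [0.866, 0.499, 0.0, 0.0]
contact_force: [-0.1, -1.4, 1.2]
opening: 0.185
finger_force: 45.0
```

```bash
python3 f.py
python3 - <<'E'
from h import *
from plant import r
s=r.get_state();tipdelta(s,'bar',.0355)
im=r.snapshot('wrist')[:,:,::-1]
cv2.imwrite('pics/w5.png',cv2.resize(im[20:140,200:360],None,fx=4,fy=4))
E
```

```text
[ 0.06 -1.34  1.56 -0.15 -0.09 -0.04] [ 0.51600968 -0.06757228  0.07474811] 14.25
bar 0.0355 tip now [0.5611 0.0097 0.0365] F [-0.94 -1.82  1.33] (array([0.1, 0.9, 1. ]), array([ 0.01, -0.  , -0.07]))
```

View pics/w5.png

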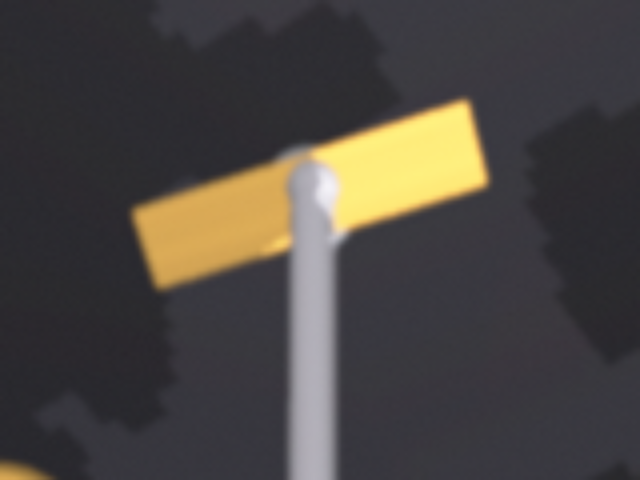

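The crop shows the ball tip at (313,185), on the bar's middle, with about 2 N net. All three contacts are done, so I'm going back to the rest.

Run:
```python
from h import *
from plant import r
s=r.get_state();print(delta(s,(.5283,-.2095,.19),4.35))
```

```text
(array([-116.7,   81.8, -115.3]), array([ 1.000e-02, -0.000e+00,  5.558e+01]))
```

Call:
{"api": "move_arm", "payload": {
  "targets": [
    [[0,0,0,-50,0,0,0],[0,0,0,-100,0,0,0],[0,-40,28,-115,0,0,10],[0,-80,56,-115,0,0,20],[0,-117,82,-115,0,0,30],[0,-117,82,-115,0,0,40],[0,-117,82,-115,0,0,50],[0,-117,82,-115,0,0,55.6],[0,-117,82,-115,0,0,55.6],[0,-117,82,-115,0,0,55.6]]
  ]
}}

```text
clock: 15.55
tool_pos: [0.5282, -0.2095, 0.1895]
eef_rot: [0.999, 0.039, -0.0, -0.0]
contact_force: [-0.2, 0.8, -0.6]
opening: 0.19
finger_force: 45.0
```

Run:
```python
from h import *
from plant import r
r.snapshot('wrist');r.snapshot('wrist');s=r.get_state();print(s['tool_pos'],delta(s,(.5283,-.2095,.0625),4.35))
c=r.camera_info('wrist');im=r.snapshot('wrist')[:,:,::-1]
print(im[55:85,278].tolist()[::3], im[72,265:290].tolist()[::2])
```

```text
[ 0.52823398 -0.2097297   0.18963807] (array([ 1.000e-01, -2.000e-01,  1.271e+02]), array([-0.02,  0.  ,  0.05]))
[[46, 71, 117], [47, 72, 119], [46, 72, 118], [131, 129, 143], [187, 178, 181], [191, 182, 184], [187, 178, 180], [187, 178, 181], [182, 174, 177], [187, 178, 181]] [[48, 73, 122], [47, 72, 122], [48, 74, 123], [61, 76, 113], [102, 99, 103], [137, 132, 133], [173, 165, 167], [199, 189, 192], [208, 198, 201], [172, 165, 171], [72, 87, 126], [47, 73, 122], [47, 73, 122]]
```

Call:
{"api": "move_arm", "payload": {
  "targets": [
    [[0,0,0,40,0,0,0],[0,0,0,80,0,0,0],[0,0,0,105,0,0,0],[0,0,0,115,0,0,0],[0,0,0,121,0,0,0],[0,0,0,124,0,0,0],[0,0,0,126,0,0,0],[0,0,0,126.5,0,0,0],[0,0,0,126.5,0,0,0]]
  ]
}}

```text
clock: 16.82
tool_pos: [0.5284, -0.2099, 0.0635]
eef_rot: [0.999, 0.038, 0.0, 0.0]
contact_force: [0.7, -0.4, -0.2]
opening: 0.186
finger_force: 45.0
```

Call:
{"api": "move_arm", "payload": {
  "targets": [
    [[0,0,0,1,0,0,0],[0,0,0,1,0,0,0],[0.4,0,0,1,0,0,0],[0.6,0,0,1,0,0,0],[0.8,0,0,1,0,0,0],[0.8,0,0,1,0,0,0],[0.8,0,0,1,0,0,0],[0.8,0,0,1,0,0,0]]
  ]
}}

```text
clock: 17.82
tool_pos: [0.5283, -0.2099, 0.0622]
eef_rot: [0.999, 0.038, 0.0, 0.0]
contact_force: [0.2, -0.3, 0.3]
opening: 0.797
finger_force: 0.0
```

Call:
{"api": "move_arm", "payload": {
  "targets": [
    [[0.8,0,0,-20,0,0,0],[0.8,0,0,-60,0,0,0],[0.8,0,0,-110,0,0,0],[0.8,0,0,-160,0,0,0],[0,-28,0,-187,0,0,0],[0,-28,0,-187,0,0,0],[0,-28,0,-187,0,0,0],[0,-28,0,-187,0,0,0]]
  ]
}}

```text
clock: 18.82
tool_pos: [0.5005, -0.2115, 0.2479]
eef_rot: [0.999, 0.038, -0.001, -0.001]
contact_force: [-0.2, -0.2, -0.6]
opening: 0.372
finger_force: 0.0
```

Run:
```python
from h import *
from plant import r
s=r.get_state();c=r.camera_info('wrist');im=r.snapshot('wrist')[:,:,::-1];print(s['tool_pos'],s['opening'])
a=r.snapshot('scene')[:,:,::-1];cv2.imwrite('pics/s6.png',a)
cv2.imwrite('pics/c6.png',np.hstack([cv2.resize(im[20:240,190:390],None,fx=2,fy=2),cv2.resize(a[180:290,180:280],None,fx=4,fy=4)]))
print(proj(c,[[.6172,-.2032,.026],[.528,-.2098,.082]]))
y=np.array([.235,.972,0]);x=np.array([.972,-.235,0]);H=np.array([.5627,.0142,.048])+.08*y
print('H',H)
```

```text
[ 0.5005206  -0.21146583  0.24792984] 0.3715309186571616
[[279.13008148  44.63231452]
 [278.93228647 152.31198483]]
H [0.5815  0.09196 0.048  ]
```

View pics/c6.png

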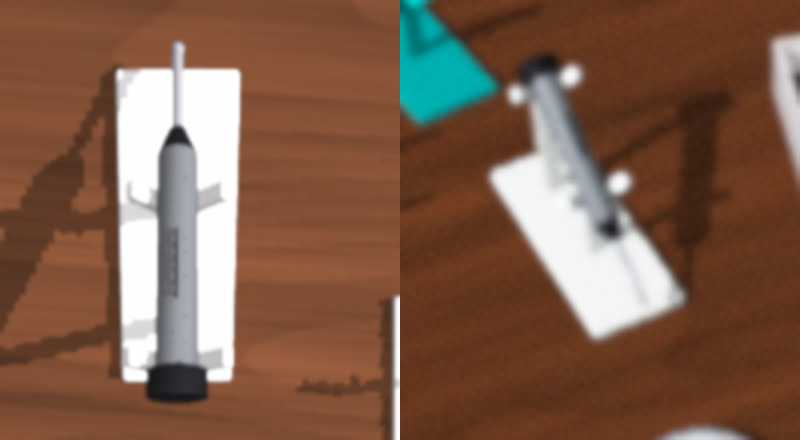

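Tester is back: tip at about (279,43) in the full wrist picture, handle in both forks, cap behind the rear fork. Now going behind the door with the fingers shut.

Run:
```python
from h import *
from plant import r
s=r.get_state();y=np.array([.235,.972,0]);o=np.array([.5627,.0142,0])
print(delta(s,o+.15*y+[0,0,.30],76.4))
```

```text
(array([ 125.4, -363.1,  -51.8]), array([-9.000e-02,  4.000e-02, -7.202e+01]))
```

Call:
{"api": "move_arm", "payload": {
  "targets": [
    [[0,0,0,-52,0,0,0],[0,15,-45,-52,0,0,-10],[0,30,-90,-52,0,0,-20],[0,50,-140,-52,0,0,-30],[0,67,-190,-52,0,0,-40],[0,82,-240,-52,0,0,-50],[0,98,-290,-52,0,0,-60],[0,112,-330,-52,0,0,-70],[0,125,-363,-52,0,0,-72],[0,125,-363,-52,0,0,-72]]
  ]
}}

```text
clock: 20.18
tool_pos: [0.5973, 0.1635, 0.3002]
eef_rot: [0.785, 0.62, 0.0, -0.001]
contact_force: [-0.6, -0.9, -0.2]
opening: 0.007
finger_force: 0.0
```

```bash
cat > door.py <<'E'
from h import *
from plant import r
s=r.get_state();y=np.array([.235,.972,0]);o=np.array([.5627,.0142,0]);x=np.array([.972,-.235,0])
t=s['tool_pos']-o;print('box frame',t@x,t@y,t[2],'F',s['contact_force'].round(1),s['opening'],Ro.from_quat(s['eef_rot']).as_euler('ZYX',degrees=True).round(1))
for th in (1.9,1.65,1.5,1.35,1.2,1.05,.9,.75,.6,.45,.3,.2,.1,.05,0,-.03):
    Y=.08-.15*np.cos(th)+.005*np.sin(th)+.010; Z=.048+.15*np.sin(th)+.005*np.cos(th)
    print(th,delta(s,o+Y*y+[0,0,Z],76.4)[0])
E
python3 door.py
```

```text
box frame -0.0014800623918878267 0.15329448477662697 0.3002282879885986 F [-0.6 -0.9 -0.2] 0.007360628500414938 [ 7.660e+01 -1.000e-01 -1.799e+02]
1.9 [-10.3   1.6 111.9]
1.65 [-46.7   1.5 103. ]
1.5 [-69.2   1.4 102.1]
1.35 [-91.5   1.3 104.6]
1.2 [-113.3    1.2  110.3]
1.05 [-133.9    1.2  119.3]
0.9 [-152.9    1.1  131.3]
0.75 [-170.     1.1  145.9]
0.6 [-184.7    1.   163. ]
0.45 [-196.6    1.   182. ]
0.3 [-205.6    1.   202.6]
0.2 [-209.8    1.1  217. ]
0.1 [-212.6    1.1  231.8]
0.05 [-213.4    1.1  239.2]
0 [-213.9    1.1  246.7]
-0.03 [-214.     1.1  251.2]
```

Call:
{"api": "move_arm", "payload": {
  "targets": [
    [[0,0,0,50,0,0,0],[0,0,0,103,0,0,0],[0,-25,0,103,0,0,0],[0,-47,0,103,0,0,0],[0,-69,0,102,0,0,0],[0,-91,0,104,0,0,0],[0,-113,0,110,0,0,0],[0,-134,0,119,0,0,0],[0,-144,0,125,0,0,0],[0,-153,0,131,0,0,0]]
  ]
}}

```text
clock: 21.42
tool_pos: [0.5613, 0.01, 0.1698]
eef_rot: [0.786, 0.618, -0.0, 0.0]
contact_force: [0.7, -0.5, 1.1]
opening: 0.005
finger_force: 0.6
```

```bash
python3 door.py
python3 - <<'E'
from h import *
from plant import r
a=r.snapshot('scene')[:,:,::-1]
cv2.imwrite('pics/c7.png',cv2.resize(a[90:260,230:400],None,fx=3.5,fy=3.5))
E
```

```text
box frame -0.00038688501703160346 -0.004411149751541991 0.1697729120775089 F [ 0.7 -0.5  1.1] 0.005368102389444601 [  76.3    0.  -180. ]
1.9 [147.6   0.2 -18.6]
1.65 [111.3   0.2 -27.4]
1.5 [ 88.8   0.3 -28.2]
1.35 [ 66.4   0.3 -25.7]
1.2 [ 44.7   0.3 -19.9]
1.05 [ 24.1   0.4 -10.8]
0.9 [5.1 0.4 1.2]
0.75 [-11.9   0.4  15.9]
0.6 [-26.6   0.4  33. ]
0.45 [-38.5   0.4  52. ]
0.3 [-47.4   0.5  72.7]
0.2 [-51.6   0.5  87.1]
0.1 [-54.3   0.5 101.8]
0.05 [-55.1   0.5 109.3]
0 [-55.6   0.5 116.8]
-0.03 [-55.6   0.5 121.3]
```

View pics/c7.png

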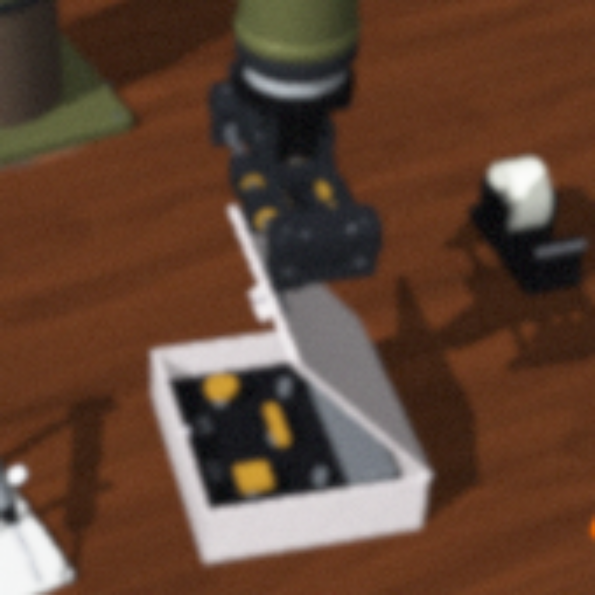

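The door follows the fingers at about 0.9 rad (free edge near (240,210) in the crop). Continuing.

Call:
{"api": "move_arm", "payload": {
  "targets": [
    [[0,-12,0,16,0,0,0],[0,-20,0,25,0,0,0],[0,-27,0,33,0,0,0],[0,-33,0,42,0,0,0],[0,-38.5,0,52,0,0,0],[0,-43,0,62,0,0,0],[0,-47,0,73,0,0,0],[0,-50,0,83,0,0,0],[0,-52,0,92,0,0,0],[0,-52,0,96,0,0,0]]
  ]
}}

```text
clock: 22.72
tool_pos: [0.5488, -0.04, 0.0735]
eef_rot: [0.786, 0.618, -0.0, -0.0]
contact_force: [0.1, -0.1, 1.1]
opening: 0.003
finger_force: 0.2
```

Call:
{"api": "move_arm", "payload": {
  "targets": [
    [[0,0,0,4,0,0,0],[0,0,0,8,0,0,0],[0,0,0,11,0,0,0],[0,0,0,13,0,0,0],[0,0,0,15,0,0,0],[0,0,0,17,0,0,0],[0,0,0,18.5,0,0,0],[0,0,0,18.5,0,0,0]]
  ]
}}

```text
clock: 23.72
tool_pos: [0.5491, -0.0395, 0.0554]
eef_rot: [0.786, 0.618, 0.0, -0.0]
contact_force: [0.3, -0.1, 0.1]
opening: 0.001
finger_force: 0.0
```

```bash
python3 f.py; python3 door.py | sed -n '1p;13,17p'
```

```text
[ 0.29 -0.    0.12 -0.05 -0.07 -0.01] [ 0.54915905 -0.03971157  0.05569224] 24.125
box frame -0.0004925834528243012 -0.05558417239691213 0.05569223783079991 F [ 0.7 -0.2  0.1] 0.006519679873272739 [ 76.3  -0.  180. ]
0.2 [ -0.4   0.5 -27. ]
0.1 [ -3.2   0.5 -12.3]
0.05 [-4.   0.5 -4.8]
0 [-4.4  0.5  2.7]
-0.03 [-4.5  0.5  7.2]
```

Call:
{"api": "move_arm", "payload": {
  "targets": [
    [[0,0,0,1.5,0,0,0],[0,0,0,2.5,0,0,0],[0,0,0,3.2,0,0,0],[0,0,0,3.2,0,0,0]]
  ]
}}

```text
clock: 24.62
tool_pos: [0.5492, -0.0398, 0.0533]
eef_rot: [0.786, 0.618, 0.0, 0.0]
contact_force: [-2.3, 0.1, 7.9]
opening: 0.003
finger_force: 4.2
```

Call:
{"api": "move_arm", "payload": {
  "targets": [
    [[0,0,0,0.5,0,0,0],[0,0,0,0.5,0,0,0],[0,0,0,-40,0,0,0],[0,0,0,-90,0,0,0],[0,0,0,-140,0,0,0],[0,0,0,-180,0,0,0],[0,-130,0,-180,0,0,0],[0,-130,0,-180,0,0,0],[0,-130,0,-180,0,0,0],[0,-130,0,-180,0,0,0]]
  ]
}}

```text
clock: 25.88
tool_pos: [0.5183, -0.166, 0.2325]
eef_rot: [0.787, 0.618, 0.0, -0.0]
contact_force: [-0.2, 0.2, 0.3]
opening: 0.003
finger_force: 0.0
```

Run:
```python
from h import *
from plant import r
s=r.get_state();print(s['tool_pos'],s['contact_force'],s['clock'])
c=r.camera_info('wrist');im=r.snapshot('wrist')[:,:,::-1]
a=r.snapshot('scene')[:,:,::-1]
cv2.imwrite('pics/c8.png',np.hstack([cv2.resize(im,(400,300)),cv2.resize(a[160:310,130:390],(400,230))[:230].copy() if 0 else cv2.resize(a[140:290,180:380],(400,300))]))
y=np.array([.235,.972,0]);x=np.array([.972,-.235,0]);o=np.array([.5627,.0142,0])
for z in(.053,.058):print(proj(c,[o+sx*.09*x-.08*y+[0,0,z] for sx in(-1,1)]).round(1))
```

```text
[ 0.51830213 -0.16600958  0.23245905] [-0.23656857  0.17399911  0.29208081] 25.875
[[166.8  54.6]
 [386.4  54. ]]
[[165.   54.1]
 [388.1  53.5]]
```

View pics/c8.png

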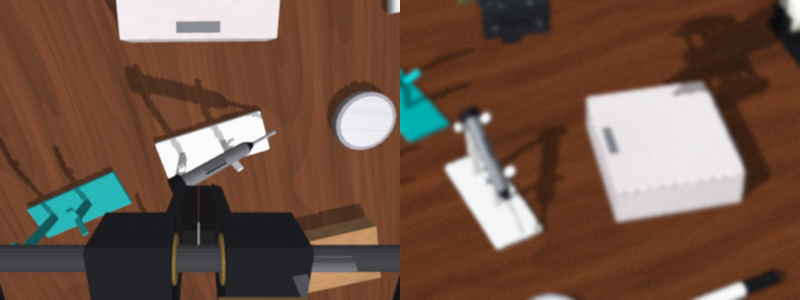

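The door lies flat on the box, and contact came at z = 53 mm, the shut height. The tester lies in its rest and the gripper is clear of everything.

```bash
python3 -c "
from plant import r
print(r.finish_job())"
```

```text
the job is handed in; nothing more can be done
None
```

I handed the job in at about 26 s. The tester touched round, then square, then bar, each at about 2 N. It is back in its rest tip-low and the door was pressed flat at its shut height. I saw no verdict on the run, and I judged the catch home from height and force, not from a joint reading.

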